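Dial in the watering code on the potting-bench controller

TASK

Start watering programme 5-3-2 on the grey irrigation controller on the potting bench: seen from the robot's side, roll the left (blue-marked) thumbwheel until 5 is squarely on top and the right (red-marked) one until 2 is on top; the middle wheel already stands on 3, so leave it there. Roll the wheels gently, one at a time; only when all three numbers are right, press the green start button all the way in and let go. Leave the pot, the bottle and the trowel where they are.

Things in the scene. Friction and masses are not known exactly. Their poses are not given: they have to be found in the camera images.
- controller: Grey box fixed to the bench, 130 x 250 x 75 mm high, white panel on top. Origin on the bench under the middle wheel; x away from the robot, y left, z up. It spans x -65 to 65, y -150 to 100 mm. Wheel axles lie along y, centred at x = 0, y = +48 (left), 0 (middle), -48 mm (right); start button at x = 0, y = -116 mm. All wheels: black, radius 24 mm, 16 mm wide, numerals 1 to 6 round the rim.
- panel (a point): Point on the panel's surface, 75 mm above the bench, below the middle wheel's top; axes as the controller's. The wheel axles have worn: each rim's top stands 10 to 18 mm above the panel, different for each wheel and not measured, so find it by feel. Each axle rides on a spring: it yields from about 2.4 N, then 4 N per mm, with 8 mm of travel. Over 16 N on a wheel breaks it.
- wheel_left (a joint): Left wheel, blue marks before and behind it; must show 5 (4.19 rad). The number shown is the one on top of the rim, level with the short black marks beside the wheel; numerals are read from the robot's side. Value in rad: number n is on top at (n-1) x 1.0472; it grows as the rim's top rolls to the controller's +x. End stops at -0.3 and 5.54 (no passing from 6 to 1).
- wheel_middle (a joint): Middle wheel, grey marks, already on 3 (2.09 rad): leave it. Values as for the left wheel. All wheels: no clicks, friction holds them where left. A flat fingertip (gripper shut) laid on top and dragged along x rolls the rim like a rack, 24 mm per rad; the rim needs about 3.5 N along its edge, so about 4 to 7 N of press, or it slips.
- wheel_right (a joint): Right wheel, red marks before and behind it; must show 2 (1.05 rad). Numerals, joint values, end stops, spring, wear and force limit as for the left wheel. On any wheel, 1 to 3 mm of each stroke can be lost to give before the rim follows, so check the number after a stroke.
- start (a joint): Green round push button, 32 mm across, in a black housing at the right end of the panel. Value in m: 0 out, 0.008 fully in. Spring: about 5 N fully in; it springs back. More than 25 N breaks it.
- start_top (a point): Centre of the green button's top face; moves with it.
- pot: Terracotta plant pot standing on the bench beside the controller, 90 mm across the rim, 85 mm high; origin at the centre of its underside. Bystander.
- bottle: Yellow bottle with a black cap standing on the bench beside the controller, 60 mm across, 120 mm high; origin at the centre of its underside. Bystander.
- trowel: Small flat-bladed trowel, 200 mm long, lying on the bench behind the controller; origin at its middle underneath. Bystander.

How it is judged (in metres and radians):
On the way, in this order (a step that is already met when the one before it is completed fails the run):
1. the left wheel stands on 5, the middle on 3 and the right on 2 (each within 0.17 rad) (value of joint wheel_left between 4.019 and 4.359 rad and value of joint wheel_middle between 1.924 and 2.264 rad and value of joint wheel_right between 0.877 and 1.217 rad), for 0.3 s.
2. the start button is pressed in, at least 6 of its 8 mm, with the code set (all of step 1 and value of joint start above 0.006 m), for 0.1 s.
At the end, for the whole second after the job is handed in: The three wheels show 5-3-2 (joint values 4.19, 2.09 and 1.05, each within 0.17 rad), the start button has been pressed and is out again (below 2 mm), and the bystanders rest where they were (all of step 1 and value of joint start below 0.002 m and linear speed of each of pot, bottle, trowel below 0.02 m/s); the robot touches nothing.
It fails at once if more than 16 N on a wheel, or more than 25 N on the start button (contact force between anything else and wheel_left above 16 N or contact force between anything else and wheel_middle above 16 N or contact force between anything else and wheel_right above 16 N or contact force between anything else and start above 25 N).
It fails at once if the middle wheel is rolled off its number (more than 0.17 rad from 3) (not (value of joint wheel_middle between 1.924 and 2.264 rad)).
It fails at once if two wheels touched at once ((contact force between anything else and wheel_middle above 0.5 N and contact force between anything else and wheel_left above 0.5 N) or (contact force between anything else and wheel_middle above 0.5 N and contact force between anything else and wheel_right above 0.5 N)).
It fails at once if the start button is pressed while a number is wrong (value of joint start above 0.003 m and not (value of joint wheel_left between 4.019 and 4.359 rad and value of joint wheel_middle between 1.924 and 2.264 rad and value of joint wheel_right between 0.877 and 1.217 rad)).
It fails at once if the pot, bottle or trowel is moved more than 20 mm, or the pot or bottle tipped (distance of any of pot, bottle, trowel from where it was at the start of the episode above 0.02 m or angle between any of pot, bottle's own z axis and vertical above 0.3 rad).
It also fails if it takes over 64 s, if anything falls off the work surface, if the arm or the gripper's body presses on something with over 40 N, if the wrist force passes 120 N, or if a joint passes its speed limit or range.

ROBOT

A 6-joint arm with a two-finger parallel gripper is mounted at the origin on the work surface. World frame = base frame: x ahead of the robot, y to its left, z up, the work surface at z = 0. Lengths are in m, angles in degrees, forces in N, time in s.
With the tool pointing down it reaches from about 0.375 to 0.9 m from the base axis. Payload 3.1 kg.
Tool frame: the origin (TCP) lies at the very end of the fingers, on their centre line; the grasp point (between the pads) lies 19 mm behind it; z points along the fingers, y is the line along which they close (so a half turn about z gives the same grasp; the last joint's range is limited). The gripper opens to 87 mm and grips with 3 to 60 N. Pads are 19 mm wide; open, the fingers measure 117 mm over their backs; the gripper's body (75 mm by 190 mm) begins 51 mm behind the grasp point.
Start: joints at [55.548, 30.224, 82.088, -0, 67.689, -10.227], TCP at [0.256, 0.57, 0.223] pointing down, gripper open.
Joint ranges: [-176.69, 176.69], [-43.24, 126.21], [12.49, 139.97], [-82, 262], [0, 151.66], [-163.58, 163.58]. Speed limits (degrees/s): [159.86, 159.86, 180, 180, 180, 180].

INTERFACE

Orientations are given as [roll, pitch, yaw] about the fixed x, y, z axes, in that order (R = Rz(yaw) Ry(pitch) Rx(roll)).
In Python, from cell import robot gives the robot as it stands.
- The arm moves only by the tool arm_command, never from a script. Its argument "deltas" is text: rows parted by semicolons, each of 7 numbers parted by spaces: the shift along the world's x, y, z in mm, then the turn, a rotation vector about the world's x, y, z in rad, then the closure, from 0 (fully open) to 1 (shut). A call has 1 to 10 rows; each row shifts and turns the commanded pose from where the row before left it; what a row does not reach is not made up. A row lasts 1/12 s, in which the tool goes at most 41.7 mm and 7.16 degrees, less where a joint would pass 70% of its speed; a pose out of reach is approached as far as the arm can. A call with a gripper value outside its range is refused whole. The fingers move at their own pace and stop on an object; the grip force is fixed at half the most. Time passes only in rows, so rows that do not move let the fingers close. It gives the time, the measured TCP pose, the force, the opening and the grip force at its end, in the units of the state.
- robot.observe(): the state, without advancing time (a new reading comes with each control period).
- robot.camera(name): name is "side" or "top" or "wrist"; returns a dict with "frame" (384x512x3 uint8, red, green, blue), "fx", "fy", "cx", "cy" (pixels), "cam_to_world" (4x4, takes a point from camera to world coordinates); the wrist camera has in their place "tool_from_camera" (4x4, takes a point from camera to tool coordinates, whose origin is the TCP and whose axes are the flange's). Camera axes: x right, y down, z forward; pixel columns grow to the right and rows downward; lengths in m; the calibration is good to about 2 mm. The wrist camera is an equidistant fisheye: a pixel r from the principal point sees the ray r / f radians off the axis. A picture is of the moment at which its call begins: read the wrist's pose just before it. There is no depth.
- robot.job_done(): hands the job in; it is judged then, once.
Trained networks look in a picture, given as the dict that the camera call returned (one of the last four; its "shot" number tells which), for a name from the list of things; names that differ only in an ending like _2 or _b are one class to them, and where a whole thing is asked for, a point or a joint stands for the part that bears it (a point fixed in the world has none). Each returns a list of dicts, best first, with "conf" (0 to 1); they miss things now and then, are a little off and sometimes report something else, mostly with a low value. They report only what shows in the picture. A call takes as long as a camera call.
- robot.masks_of(picture, name): "mask" (384x512 bool, what is visible of it) and "rect" ([centre column, centre row, width, height] in pixels, round what is visible of it).
The state is a dict: "time": time; "joints": joint angles; "joint_velocities": joint speeds; "joint_torque": joint torques, N m; "tcp_pos": TCP position; "tool_rot": TCP orientation; "wrist_force": force on the tool from outside, world axes, zero at the start; "moment": the same for the moment, N m; "finger_gap": finger opening in m; "finger_force": force on a finger pad.
Only numpy, scipy, OpenCV 4.12 (cv2) and the standard library are available. Lean on these libraries where they do the work, as an engineer would, in place of code of your own. Each camera call takes 0.05 s, during which the arm holds its last target. There are 200 camera calls.

## Working session

There is one attempt and no reset: what is moved stays moved. The work goes in short steps, Python scripts to look and compute and a tool call to move; the robot and the scene stay as the last step left them, time stands still between calls to the robot, and variables do not carry over. Pictures are saved under pics/ and viewed, at most 10 in all, crops included, and the job is handed in when it is done.

Besides the shell and the picture viewer there is one more tool, called after "Request:" in YAML: its name, and indented under it one key for each argument. arm_command: Moves the arm, as the interface text tells. Its arguments: {"type":"object","properties":{"deltas":{"type":"string"}},"required":["deltas"]}

```bash
mkdir -p pics; cat > h.py <<'E'
import numpy as np, cv2
from cell import robot
def ray(c,u,v,z):
    d=np.array([(u-c['cx'])/c['fx'],(v-c['cy'])/c['fy'],1.]);T=np.array(c['cam_to_world'])
    w=T[:3,:3]@d;o=T[:3,3];return o+w*(z-o[2])/w[2]
def proj(c,p):
    T=np.linalg.inv(np.array(c['cam_to_world']));q=T[:3,:3]@np.array(p)+T[:3,3]
    return np.array([c['cx']+c['fx']*q[0]/q[2],c['cy']+c['fy']*q[1]/q[2]])
def save(n,f,s=1):
    cv2.imwrite('pics/'+n,cv2.resize(cv2.cvtColor(f,cv2.COLOR_RGB2BGR),None,fx=s,fy=s,interpolation=cv2.INTER_CUBIC))
E
python3 - <<'E'
from h import *
o=robot.observe();print(o['tcp_pos'],o['tool_rot'],o['wrist_force'])
ims=[]
for n in('top','side'):
    c=robot.camera(n);ims.append(c['frame']);print(n,c['fx'],np.round(c['cam_to_world'],3).tolist())
    for k,z in(('wheel_left',.087),('wheel_middle',.087),('wheel_right',.087),('start',.085),('pot',.085),('bottle',.12),('trowel',.01),('controller',.075)):
        for m in robot.masks_of(c,k)[:3]:
            print(k,round(m['conf'],2),np.round(m['rect'],1),np.round(ray(c,m['rect'][0],m['rect'][1],z),3))
save('a.png',np.vstack(ims)[:, :],.78)
E
```

```text
[0.2559916  0.56937595 0.22156214] [-1.79877369e+02 -2.21912013e-02  1.55775850e+02] [-0.25322946  0.25402202  0.45657181]
top 375.97176248908283 [[0.006, -0.997, 0.079, 0.515], [-0.999, -0.003, 0.034, 0.016], [-0.034, -0.079, -0.996, 0.94], [0.0, 0.0, 0.0, 1.0]]
wheel_left 0.55 [265.4 237.9   9.7  15.6] [0.486 0.024 0.087]
wheel_left 0.31 [383.  230.   31.3  23.8] [ 0.505 -0.239  0.087]
wheel_right 0.62 [310.9 236.6  10.2  14.5] [ 0.49  -0.078  0.087]
start 0.72 [340.5 235.9  14.6  15.1] [ 0.492 -0.145  0.085]
pot 0.83 [201.8 243.8  38.5  37.8] [0.472 0.168 0.085]
bottle 0.72 [382.9 230.3  35.5  25.3] [ 0.505 -0.229  0.12 ]
bottle 0.55 [287.  235.7   6.2  19.5] [ 0.492 -0.023  0.12 ]
trowel 0.75 [296.6 185.4  78.7  29.4] [ 0.613 -0.052  0.01 ]
controller 0.89 [298.9 232.9 109.9  66.9] [ 0.498 -0.052  0.075]
side 369.94299542779095 [[0.997, -0.037, 0.074, 0.55], [-0.081, -0.634, 0.769, -0.687], [0.018, -0.773, -0.635, 0.689], [0.0, 0.0, 0.0, 1.0]]
wheel_left 0.67 [193.4 204.5  13.8   8.6] [0.491 0.01  0.087]
wheel_middle 0.55 [194.7 217.   23.5   2.8] [ 0.495 -0.036  0.087]
wheel_right 0.67 [196.6 231.4  15.1  11.8] [ 0.501 -0.084  0.087]
start 0.61 [193.9 249.1  13.7  14.1] [ 0.496 -0.136  0.085]
pot 0.96 [188.6 178.4  35.2  36.1] [0.475 0.121 0.085]
bottle 0.82 [198.6 300.7  28.9  56.6] [ 0.51  -0.292  0.12 ]
bottle 0.48 [196.2 230.2  18.9  10.5] [ 0.503 -0.114  0.12 ]
trowel 0.67 [242.7 248.7  35.2  62.6] [ 0.608 -0.074  0.01 ]
controller 0.55 [198.2 243.6  66.6  98.6] [ 0.504 -0.111  0.075]
```

View pics/a.png

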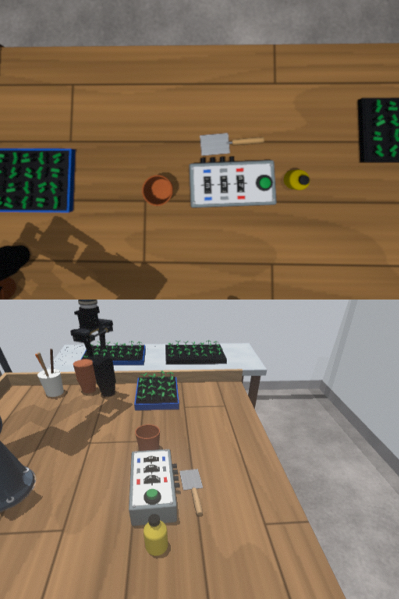

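Top view: the controller is at about (298,235) full-frame pixels, the pot is left of it, the bottle right, and the trowel behind. Next I'll measure the controller frame from the marks and the white panel.

```bash
python3 - <<'E'
from h import *
c=robot.camera('top');f=c['frame'];hsv=cv2.cvtColor(f,cv2.COLOR_RGB2HSV)
R=np.zeros(f.shape[:2],np.uint8);R[195:275,240:356]=255
def cc(n,lo,hi,z,mn=4):
    m=cv2.inRange(hsv,lo,hi)&R
    k,l,s,ce=cv2.connectedComponentsWithStats(m)
    for i in range(1,k):
        if s[i][4]>=mn: print(n,s[i],np.round(ray(c,*ce[i],z),4))
    return m
cc('blue',(100,90,50),(130,255,255),.075);cc('red',(0,110,80),(8,255,255),.075);cc('red2',(172,110,80),(180,255,255),.075)
cc('green',(50,100,40),(90,255,255),.085)
m=cc('white',(0,0,150),(180,50,255),.075,100)
p=np.argwhere(m)[:,::-1].astype(np.float32);r=cv2.minAreaRect(p)
for b in cv2.boxPoints(r):print(np.round(ray(c,*b,.075),4))
m=robot.masks_of(c,'controller')[0]['mask'];r=cv2.minAreaRect(np.argwhere(m)[:,::-1].astype(np.float32));print(r)
for b in cv2.boxPoints(r):print(np.round(ray(c,*b,.075),4))
w=robot.camera('wrist');print(w['fx'],w['cx'],w['cy'],np.round(w['tool_from_camera'],3).tolist())
s=robot.camera('side')
a=cv2.resize(f[195:275,235:395],(800,400),interpolation=cv2.INTER_CUBIC);save('b.png',a)
E
```

```text
blue [261 217   9   5  37] [0.5286 0.0247 0.075 ]
blue [262 253  10   4  36] [0.4481 0.0212 0.075 ]
red [303 216   9   4  33] [ 0.5326 -0.0712  0.075 ]
red [305 251   9   4  34] [ 0.4532 -0.0752  0.075 ]
green [332 227  16  15 195] [ 0.4959 -0.1425  0.085 ]
white [ 245  209  107   54 3746] [ 0.4917 -0.0466  0.075 ]
[0.5826 0.0731 0.075 ]
[ 0.5924 -0.1662  0.075 ]
[ 0.4407 -0.1698  0.075 ]
[0.4298 0.0661 0.075 ]
((298.5, 233.0), (64.0, 111.0), 90.0)
[0.57   0.0759 0.075 ]
[ 0.5709 -0.1782  0.075 ]
[ 0.4263 -0.1761  0.075 ]
[0.424  0.0746 0.075 ]
297.3186396354542 252.66695028729308 185.317417346029 [[-0.0, -0.955, -0.296, 0.083], [1.0, -0.0, 0.0, -0.0], [-0.0, -0.296, 0.955, -0.161], [0.0, 0.0, 0.0, 1.0]]
```

View pics/b.png

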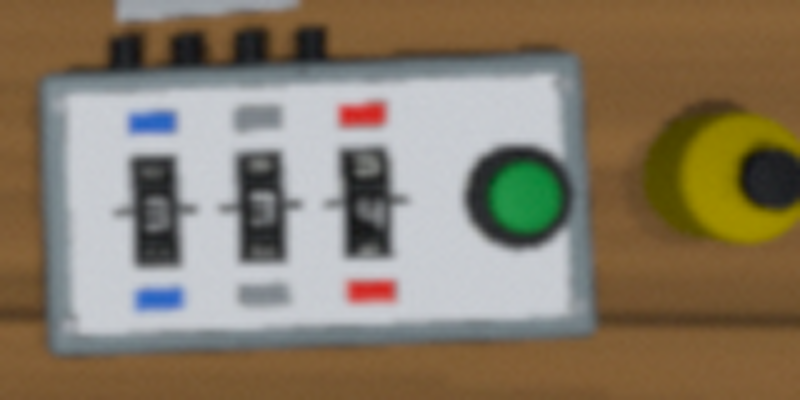

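The marks give controller yaw of about +2.6° and origin about (0.4907, -0.0251). Left, middle and right wheels show at (155,212), (262,208) and (367,203) in the crop, with the numerals still to be read. I'll move above it with the gripper shut, tool y along controller x.

Request:
arm_command:
  deltas: "12 -30 0 0 0 -0.055 1;12 -30 0 0 0 -0.055 1;12 -30 0 0 0 -0.055 1;12 -30 0 0 0 -0.055 1;12 -30 0 0 0 -0.055 1;12 -30 0 0 0 -0.055 1;12 -30 0 0 0 -0.055 1;12 -30 0 0 0 -0.055 1;12 -30 0 0 0 -0.055 1;12 -30 0 0 0 -0.055 1"

```text
time: 1.93
tcp_pos: [0.3769, 0.2686, 0.2228]
tool_rot: [180.0, 0.0, 124.1]
wrist_force: [0.7, 0.1, 1.2]
finger_gap: 0.0282
finger_force: 0.0
```

Request:
arm_command:
  deltas: "12 -30 0 0 0 -0.055 1;12 -30 0 0 0 -0.055 1;12 -30 0 0 0 -0.055 1;12 -30 0 0 0 -0.055 1;12 -30 0 0 0 -0.055 1;12 -30 0 0 0 -0.055 1;12 -30 0 0 0 -0.055 1;12 -30 -10 0 0 -0.055 1;12 -30 -10 0 0 -0.055 1;6 -24 -2 0 0 -0.055 1"

```text
time: 2.77
tcp_pos: [0.4914, -0.0265, 0.1997]
tool_rot: [180.0, 0.0, 92.5]
wrist_force: [0.1, -0.1, 0.3]
finger_gap: 0.0004
finger_force: 0.0
```

```bash
cat >> h.py <<'E'
from scipy.spatial.transform import Rotation as Ro
def view(w,o,X,Y,z,px):
    """orthorectify wrist image onto plane z over controller coords X(away) range, Y range; robot-side view"""
    C0=np.array([.4907,-.0251]);a=.045
    xs=np.arange(X[1],X[0],-px);ys=np.arange(Y[1],Y[0],-px)
    gx,gy=np.meshgrid(xs,ys,indexing='ij')
    P=np.stack([C0[0]+gx*np.cos(a)-gy*np.sin(a),C0[1]+gx*np.sin(a)+gy*np.cos(a),np.full_like(gx,z)],-1)
    uv=wproj(w,o,P).astype(np.float32)
    return cv2.remap(w['frame'],uv[...,0],uv[...,1],cv2.INTER_CUBIC)
def wproj(w,o,P):
    R=Ro.from_euler('xyz',o['tool_rot'],degrees=True).as_matrix();T=np.array(w['tool_from_camera'])
    q=(np.asarray(P)-o['tcp_pos'])@R;q=(q-T[:3,3])@T[:3,:3]
    r=np.hypot(q[...,0],q[...,1]);t=np.arctan2(r,q[...,2])/r
    return np.stack([w['cx']+w['fx']*t*q[...,0],w['cy']+w['fy']*t*q[...,1]],-1)
E
python3 - <<'E'
from h import *
o=robot.observe();w=robot.camera('wrist');print(o['time'],o['tcp_pos'],o['tool_rot'],o['wrist_force'],o['finger_gap'])
v=view(w,o,(-.06,.06),(-.14,.09),.087,.0004)
save('c.png',np.hstack([w['frame']]));save('d.png',v,1.3)
E
```

```text
2.7667 [ 0.49139873 -0.02646841  0.19970159] [1.79989007e+02 2.37408696e-02 9.25270576e+01] [ 0.0949443  -0.12954594  0.27702343] 0.0003652682537314229
```

View pics/c.png

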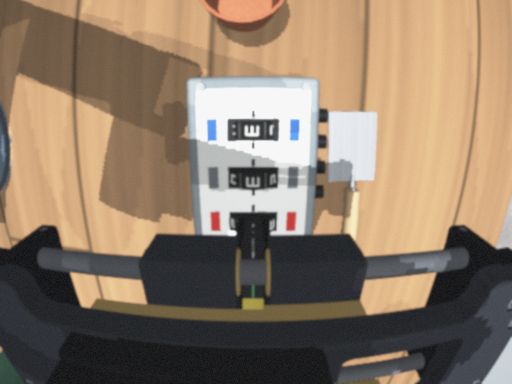

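View pics/d.png

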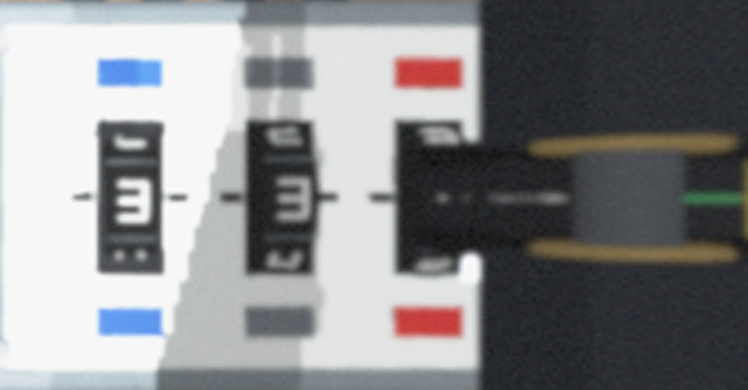

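The wrist view shows left and middle wheels at (252,130) and (252,179). The gripper hides the right wheel and the glyphs are small, so I'll move aside and closer to read them.

Request:
arm_command:
  deltas: "0 -21 -13 0 0 0 1;0 -21 -13 0 0 0 1;0 -21 -13 0 0 0 1;0 -21 -13 0 0 0 1;0 -21 -8 0 0 0 1;0 0 0 0 0 0 1"

```text
time: 3.32
tcp_pos: [0.4907, -0.1322, 0.1393]
tool_rot: [-180.0, 0.0, 92.6]
wrist_force: [0.4, 0.0, 0.7]
finger_gap: 0.0004
finger_force: 0.0
```

```bash
cat >> h.py <<'E'
def shot(name):
    o=robot.observe();w=robot.camera('wrist');print(o['time'],np.round(o['tcp_pos'],4),np.round(o['tool_rot'],2),np.round(o['wrist_force'],2))
    L=[]
    for y in(.048,0,-.048):
        v=view(w,o,(-.026,.026),(y-.014,y+.014),.087,.0001);L.append(v)
    save(name,np.hstack(L),.9);return o,w
E
python3 - <<'E'
from h import *
shot('e.png')
E
```

```text
3.3167 [ 0.4907 -0.1322  0.1393] [-1.7997e+02  5.0000e-02  9.2590e+01] [0.41 0.   0.72]
```

View pics/e.png

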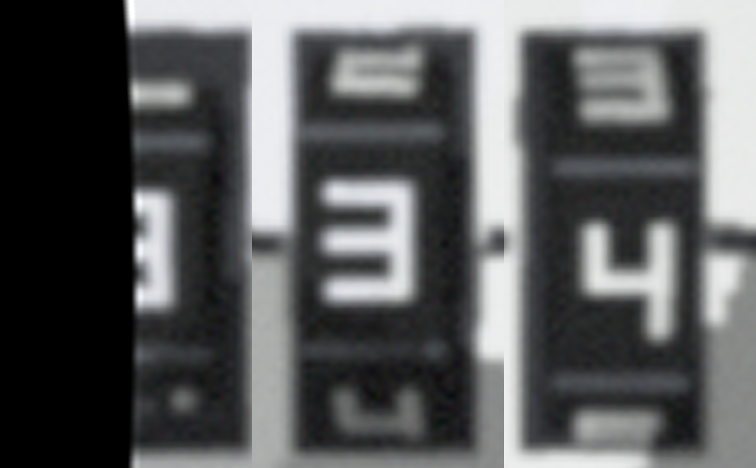

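Middle reads 3, exactly on the mark. Right reads 4, sitting about 0.18 rad towards the robot (value about 2.96). The left wheel is cut off, so I'll shift +y.

Request:
arm_command:
  deltas: "0 20 0 0 0 0 1;0 20 0 0 0 0 1;0 10 0 0 0 0 1;0 0 0 0 0 0 1"

```text
time: 3.7
tcp_pos: [0.4897, -0.0763, 0.141]
tool_rot: [-180.0, -0.0, 93.0]
wrist_force: [-0.1, -0.1, -0.3]
finger_gap: 0.0007
finger_force: 0.0
```

```bash
python3 - <<'E'
from h import *
shot('f.png')
E
```

```text
3.7 [ 0.4897 -0.0763  0.141 ] [-1.7997e+02 -5.0000e-02  9.2950e+01] [-0.15 -0.05 -0.26]
```

View pics/f.png

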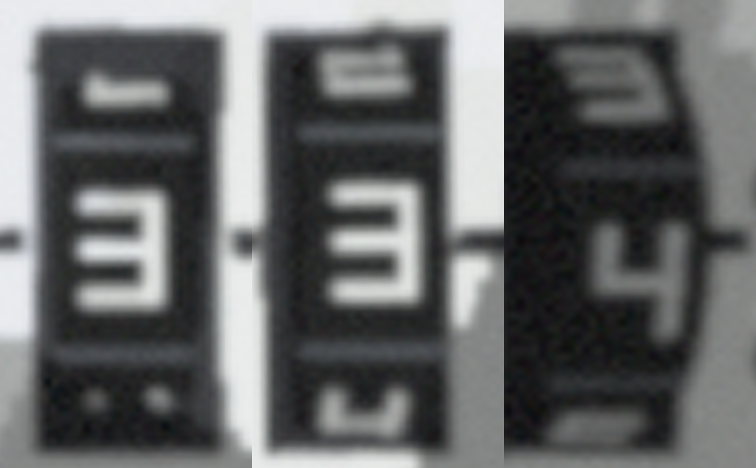

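Left reads 3, about 0.03 rad short (value about 2.06). It needs about +2.13 rad (51 mm to +x), and the right wheel about -1.91 rad (46 mm to -x). Going over the left wheel's start-of-stroke point.

Request:
arm_command:
  deltas: "-4 35 -10 0 0 0 1;-4 35 -10 0 0 0 1;-2 32 -10 0 0 0 1;0 0 0 0 0 0 1;0 0 0 0 0 0 1;0 0 0 0 0 0 1"

```text
time: 4.25
tcp_pos: [0.4815, 0.0224, 0.1109]
tool_rot: [179.9, 0.1, 92.8]
wrist_force: [0.1, -0.5, 0.0]
finger_gap: 0.0004
finger_force: 0.0
```

```bash
python3 -c "
from h import *
o=robot.observe();print(o['tcp_pos'],o['tool_rot'],o['wrist_force'])"
```

```text
[0.48145243 0.02237446 0.11093257] [1.79899629e+02 5.11765180e-02 9.27962817e+01] [ 0.11551373 -0.46990836  0.04709806]
```

Request:
arm_command:
  deltas: "0 0 -8 0 0 0 1;0 0 -6 0 0 0 1;0 0 0 0 0 0 1;0 0 0 0 0 0 1"

```text
time: 4.58
tcp_pos: [0.4802, 0.0221, 0.096]
tool_rot: [-179.9, -0.0, 92.7]
wrist_force: [0.5, -0.4, -0.0]
finger_gap: 0.0003
finger_force: 0.0
```

Request:
arm_command:
  deltas: "0 0 -2 0 0 0 1;0 0 0 0 0 0 1;0 0 0 0 0 0 1"

```text
time: 4.83
tcp_pos: [0.4804, 0.0228, 0.0945]
tool_rot: [-180.0, -0.0, 92.7]
wrist_force: [0.3, 0.2, -0.0]
finger_gap: 0.0009
finger_force: 0.0
```

Request:
arm_command:
  deltas: "0 0 -2 0 0 0 1;0 0 0 0 0 0 1;0 0 0 0 0 0 1"

```text
time: 5.08
tcp_pos: [0.4803, 0.023, 0.0925]
tool_rot: [-180.0, -0.0, 92.8]
wrist_force: [0.4, 0.6, 0.2]
finger_gap: 0.0005
finger_force: 0.0
```

Request:
arm_command:
  deltas: "0 0 -2 0 0 0 1;0 0 0 0 0 0 1;0 0 0 0 0 0 1"

```text
time: 5.33
tcp_pos: [0.4803, 0.023, 0.0905]
tool_rot: [-180.0, -0.0, 92.8]
wrist_force: [0.1, -0.5, 0.3]
finger_gap: 0.0005
finger_force: 0.0
```

Request:
arm_command:
  deltas: "0 0 -2 0 0 0 1;0 0 0 0 0 0 1;0 0 0 0 0 0 1"

```text
time: 5.58
tcp_pos: [0.4803, 0.023, 0.0884]
tool_rot: [-180.0, -0.0, 92.8]
wrist_force: [0.2, 0.0, 0.5]
finger_gap: 0.0004
finger_force: 0.0
```

Request:
arm_command:
  deltas: "0 0 -1.5 0 0 0 1;0 0 0 0 0 0 1;0 0 0 0 0 0 1"

```text
time: 5.83
tcp_pos: [0.4803, 0.023, 0.087]
tool_rot: [-180.0, -0.0, 92.8]
wrist_force: [-0.0, -1.1, -0.4]
finger_gap: 0.0005
finger_force: 0.0
```

Request:
arm_command:
  deltas: "0 0 -1.5 0 0 0 1;0 0 0 0 0 0 1;0 0 0 0 0 0 1"

```text
time: 6.08
tcp_pos: [0.4805, 0.0229, 0.0855]
tool_rot: [180.0, 0.0, 92.7]
wrist_force: [0.4, 0.1, 0.4]
finger_gap: 0.0005
finger_force: 0.2
```

Request:
arm_command:
  deltas: "0 0 -1.5 0 0 0 1;0 0 0 0 0 0 1;0 0 0 0 0 0 1"

```text
time: 6.33
tcp_pos: [0.4807, 0.0229, 0.0844]
tool_rot: [180.0, 0.0, 92.8]
wrist_force: [-1.1, 1.0, 4.9]
finger_gap: 0.0005
finger_force: 2.6
```

Request:
arm_command:
  deltas: "0 0 -0.4 0 0 0 1;2 0.1 0 0 0 0 1;2 0.1 0 0 0 0 1;2 0.1 0 0 0 0 1;2 0.1 0 0 0 0 1;2 0.1 0 0 0 0 1;2 0.1 0 0 0 0 1;2 0.1 0 0 0 0 1;0 0 0 0 0 0 1"

```text
time: 7.08
tcp_pos: [0.4932, 0.0236, 0.0841]
tool_rot: [-179.8, 0.0, 92.8]
wrist_force: [-2.5, -0.1, 8.7]
finger_gap: 0.0007
finger_force: 4.0
```

Request:
arm_command:
  deltas: "0 0 -0 0 0 0 1;0 0 5 0 0 0 1;-8 -0.4 0 0 0 0 1;-8 -0.4 0 0 0 0 1;0 0 -3 0 0 0 1;0 0 -1.8 0 0 0 1;0 0 0 0 0 0 1"

```text
time: 7.67
tcp_pos: [0.4762, 0.0232, 0.0834]
tool_rot: [-179.7, -0.1, 92.8]
wrist_force: [-4.0, 0.5, 6.8]
finger_gap: 0.0003
finger_force: 3.8
```

Request:
arm_command:
  deltas: "2 0.1 0 0 0 0 1;2 0.1 0 0 0 0 1;2 0.1 0 0 0 0 1;2 0.1 0 0 0 0 1;2 0.1 0 0 0 0 1;2 0.1 0 0 0 0 1;2 0.1 0 0 0 0 1;2 0.1 0 0 0 0 1;0 0 0 0 0 0 1"

```text
time: 8.42
tcp_pos: [0.4936, 0.024, 0.0841]
tool_rot: [-179.9, -0.0, 92.8]
wrist_force: [-2.5, -0.2, 7.9]
finger_gap: 0.0005
finger_force: 4.1
```

Request:
arm_command:
  deltas: "0 0 5 0 0 0 1;0 0 15 0 0 0 1;0 -25 20 0 0 0 1;0 -30 15 0 0 0 1;0 -30 0 0 0 0 1;0 -20 0 0 0 0 1;0 0 0 0 0 0 1;0 0 0 0 0 0 1"

```text
time: 9.08
tcp_pos: [0.4947, -0.0823, 0.1387]
tool_rot: [180.0, -0.0, 92.6]
wrist_force: [0.4, 1.1, -0.6]
finger_gap: 0.0003
finger_force: 0.0
```

```bash
cat >> h.py <<'E'
def seps(w,o,y,z):
    """rows (mm from axle, + = away) of the separator lines / brightness profile along a wheel"""
    v=cv2.cvtColor(view(w,o,(-.024,.024),(y-.007,y+.007),z,.0002),cv2.COLOR_RGB2GRAY)
    return v
E
python3 - <<'E'
from h import *
shot('g.png')
E
```

```text
9.0833 [ 0.4947 -0.0823  0.1387] [ 1.7997e+02 -1.0000e-02  9.2600e+01] [ 0.35  1.09 -0.62]
```

View pics/g.png

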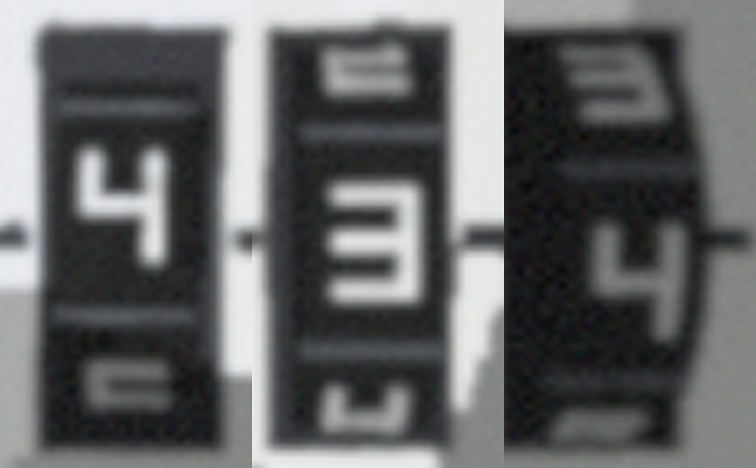

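Left now shows 4, with separators at rows 107 and 317 against the mark at 237. That gives about 3.27 rad, a gain of 1.21 rad for 30 mm. It needs 22 mm more, in two 11.5 mm strokes.

Request:
arm_command:
  deltas: "-4 20 0 0 0 0 1;-4 30 0 0 0 0 1;-4 30 -15 0 0 0 1;0 25 -20 0 0 0 1;0 0 -15 0 0 0 1;0 0 -3 0 0 0 1;0 0 0 0 0 0 1"

```text
time: 9.72
tcp_pos: [0.4802, 0.0259, 0.085]
tool_rot: [-179.7, -0.1, 92.9]
wrist_force: [-2.1, 1.9, 3.1]
finger_gap: 0.0006
finger_force: 1.6
```

Request:
arm_command:
  deltas: "0 0 -1.8 0 0 0 1;0 0 0 0 0 0 1;0 0 0 0 0 0 1"

```text
time: 9.97
tcp_pos: [0.4818, 0.0237, 0.0848]
tool_rot: [-179.9, -0.0, 92.7]
wrist_force: [-2.3, 3.2, 5.0]
finger_gap: 0.0001
finger_force: 2.4
```

Request:
arm_command:
  deltas: "0 0 -0.3 0 0 0 1;2 0.1 0 0 0 0 1;2 0.1 0 0 0 0 1;2 0.1 0 0 0 0 1;2 0.1 0 0 0 0 1;2 0.1 0 0 0 0 1;1.5 0.1 0 0 0 0 1;0 0 0 0 0 0 1"

```text
time: 10.63
tcp_pos: [0.4937, 0.024, 0.0845]
tool_rot: [-180.0, -0.0, 92.7]
wrist_force: [-2.7, 3.1, 6.2]
finger_gap: 0.0008
finger_force: 3.2
```

Request:
arm_command:
  deltas: "0 0 5 0 0 0 1;-6 -0.3 0 0 0 0 1;-6 -0.3 0 0 0 0 1;0 0 -3 0 0 0 1;0 0 -2 0 0 0 1;0 0 0 0 0 0 1"

```text
time: 11.13
tcp_pos: [0.4811, 0.0233, 0.0837]
tool_rot: [-179.9, 0.0, 92.8]
wrist_force: [-2.8, -1.5, 7.9]
finger_gap: 0.0007
finger_force: 4.1
```

Request:
arm_command:
  deltas: "2 0.1 0 0 0 0 1;2 0.1 0 0 0 0 1;2 0.1 0 0 0 0 1;2 0.1 0 0 0 0 1;2 0.1 0 0 0 0 1;0.5 0 0 0 0 0 1;0 0 0 0 0 0 1"

```text
time: 11.72
tcp_pos: [0.4915, 0.0239, 0.084]
tool_rot: [-179.9, 0.0, 92.8]
wrist_force: [-2.4, -1.5, 8.2]
finger_gap: 0.0005
finger_force: 4.2
```

Request:
arm_command:
  deltas: "0 0 5 0 0 0 1;0 0 15 0 0 0 1;0 -25 20 0 0 0 1;0 -30 15 0 0 0 1;0 -30 0 0 0 0 1;0 -20 0 0 0 0 1;0 0 0 0 0 0 1;0 0 0 0 0 0 1"

```text
time: 12.38
tcp_pos: [0.4926, -0.0818, 0.1386]
tool_rot: [180.0, -0.0, 92.6]
wrist_force: [-0.4, 0.7, -0.4]
finger_gap: 0.0007
finger_force: 0.0
```

```bash
cat >> h.py <<'E'
from scipy.signal import find_peaks
def lines(w,o,y,z):
    g=cv2.cvtColor(view(w,o,(-.022,.022),(y-.012,y+.012),z,.0001),cv2.COLOR_RGB2GRAY).astype(float)
    # horizontal centre of the wheel from dark columns of central rows
    col=np.median(g,0);d=np.where(col<np.percentile(col,20)+50)[0];c=int((d[0]+d[-1])/2)
    p=np.minimum(g[:,c-70:c-56].mean(1),g[:,c+56:c+70].mean(1));p=cv2.GaussianBlur(p[:,None],(1,15),0)[:,0]
    pk,q=find_peaks(p,prominence=8);x=(220-pk)*.1
    th=np.arcsin(np.clip(x/24,-1,1))
    print('y',y,'width mm',(d[-1]-d[0])*.1,'x mm',np.round(x,1),'prom',np.round(q['prominences']),'th',np.round(th,2))
E
python3 - <<'E'
from h import *
o,w=shot('i.png')
for y in(.048,0,-.048):lines(w,o,y,.087)
E
```

```text
12.3833 [ 0.4926 -0.0818  0.1386] [ 1.7998e+02 -1.0000e-02  9.2590e+01] [-0.4   0.68 -0.38]
y 0.048 width mm 18.8 x mm [ 11.7 -11.8] prom [42. 31.] th [ 0.51 -0.51]
y 0 width mm 18.900000000000002 x mm [ 11.3 -13. ] prom [28. 31.] th [ 0.49 -0.57]
y -0.048 width mm 19.6 x mm [ 15.1   7.1  -0.9 -16.3] prom [ 9. 15. 10. 21.] th [ 0.68  0.3  -0.04 -0.75]
```

View pics/i.png

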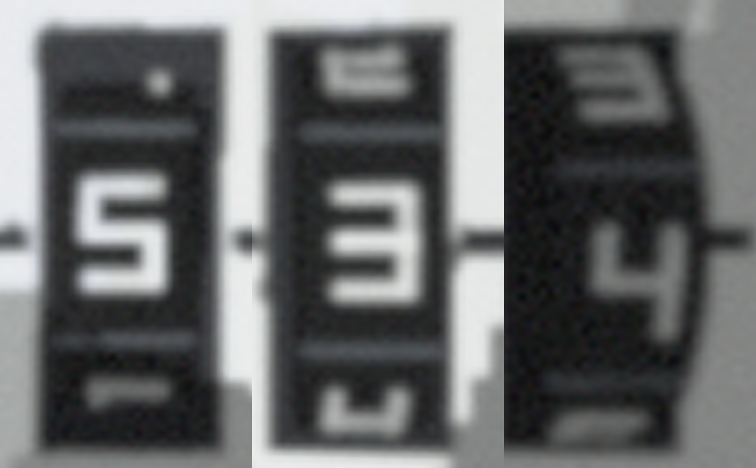

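Left now shows 5 squarely, with separators symmetric at ±11.7 mm. Now the right wheel, dragging towards -x.

Request:
arm_command:
  deltas: "4 4 -14 0 0 0 1;4 4 -14 0 0 0 1;0 0 -14 0 0 0 1;0 0 0 0 0 0 1;0 0 0 0 0 0 1"

```text
time: 12.85
tcp_pos: [0.4995, -0.0713, 0.096]
tool_rot: [-179.8, -0.1, 92.8]
wrist_force: [0.2, -1.4, 0.5]
finger_gap: 0.0004
finger_force: 0.0
```

Request:
arm_command:
  deltas: "0 0 -2 0 0 0 1;0 0 0 0 0 0 1;0 0 0 0 0 0 1"

```text
time: 13.1
tcp_pos: [0.5007, -0.0727, 0.0953]
tool_rot: [179.9, 0.0, 92.8]
wrist_force: [1.1, 0.7, 0.3]
finger_gap: 0.0001
finger_force: 0.0
```

Request:
arm_command:
  deltas: "0 0 -2 0 0 0 1;0 0 0 0 0 0 1;0 0 0 0 0 0 1"

```text
time: 13.35
tcp_pos: [0.5009, -0.073, 0.0932]
tool_rot: [179.9, 0.0, 92.7]
wrist_force: [0.5, 1.2, 2.3]
finger_gap: 0.0007
finger_force: 0.9
```

Request:
arm_command:
  deltas: "0 0 -0.8 0 0 0 1;0 0 0 0 0 0 1;0 0 0 0 0 0 1"

```text
time: 13.6
tcp_pos: [0.5009, -0.073, 0.0924]
tool_rot: [179.9, 0.0, 92.7]
wrist_force: [0.0, 0.5, 4.0]
finger_gap: 0.0003
finger_force: 2.5
```

Request:
arm_command:
  deltas: "0 0 -0.6 0 0 0 1;-2 -0.1 0 0 0 0 1;-2 -0.1 0 0 0 0 1;-2 -0.1 0 0 0 0 1;-2 -0.1 0 0 0 0 1;-2 -0.1 0 0 0 0 1;-2 -0.1 0 0 0 0 1;-2 -0.1 0 0 0 0 1;-2 -0.1 0 0 0 0 1;0 0 0 0 0 0 1"

```text
time: 14.43
tcp_pos: [0.4863, -0.074, 0.0922]
tool_rot: [179.7, 0.1, 92.7]
wrist_force: [2.1, 1.1, 6.3]
finger_gap: 0.0004
finger_force: 2.7
```

Request:
arm_command:
  deltas: "0 0 5 0 0 0 1;8 0.4 0 0 0 0 1;8 0.4 0 0 0 0 1;0 0 -3 0 0 0 1;0 0 -2 0 0 0 1;0 0 0 0 0 0 1"

```text
time: 14.93
tcp_pos: [0.5025, -0.0734, 0.0916]
tool_rot: [179.8, 0.1, 92.7]
wrist_force: [2.9, 0.8, 7.0]
finger_gap: 0.0006
finger_force: 3.6
```

Request:
arm_command:
  deltas: "-2 -0.1 0 0 0 0 1;-2 -0.1 0 0 0 0 1;-2 -0.1 0 0 0 0 1;-2 -0.1 0 0 0 0 1;-2 -0.1 0 0 0 0 1;-2 -0.1 0 0 0 0 1;-2 -0.1 0 0 0 0 1;-2 -0.1 0 0 0 0 1;0 0 0 0 0 0 1"

```text
time: 15.68
tcp_pos: [0.4864, -0.0742, 0.0921]
tool_rot: [179.7, 0.1, 92.7]
wrist_force: [1.8, 1.1, 5.8]
finger_gap: 0.0004
finger_force: 2.9
```

Request:
arm_command:
  deltas: "0 0 5 0 0 0 1;4 -15 20 0 0 0 1;4 -30 23 0 0 0 1;0 -15 0 0 0 0 1;0 0 0 0 0 0 1;0 0 0 0 0 0 1"

```text
time: 16.18
tcp_pos: [0.4914, -0.1337, 0.139]
tool_rot: [-179.9, -0.1, 92.6]
wrist_force: [0.0, 0.1, 0.1]
finger_gap: 0.0004
finger_force: 0.0
```

```bash
python3 - <<'E'
from h import *
o,w=shot('j.png')
for y in(0,-.048):
  for z in (.087,.093):lines(w,o,y,z)
E
```

```text
16.1833 [ 0.4914 -0.1337  0.139 ] [-1.7988e+02 -8.0000e-02  9.2650e+01] [0.03 0.09 0.06]
y 0 width mm 19.5 x mm [ 11.3 -12.8] prom [39. 18.] th [ 0.49 -0.56]
y 0 width mm 18.900000000000002 x mm [ 10.9 -12.6] prom [35. 17.] th [ 0.47 -0.55]
y -0.048 width mm 19.200000000000003 x mm [  2.1 -19.9] prom [48. 28.] th [ 0.09 -0.98]
y -0.048 width mm 18.7 x mm [  2.  -19.5] prom [46. 27.] th [ 0.08 -0.95]
```

View pics/j.png

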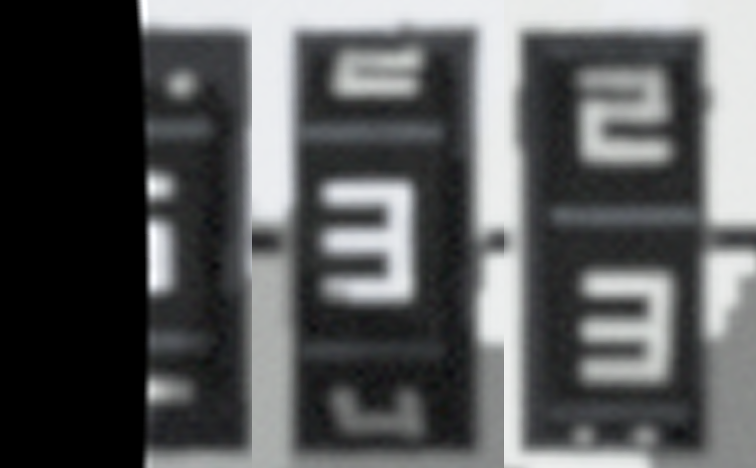

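Right now shows the 3/2 separator about 0.1 rad beyond the mark (value about 1.68), so it needs about 15 mm more. One stroke of 15.5 mm.

Request:
arm_command:
  deltas: "4 30 0 0 0 0 1;4 30.7 -10 0 0 0 1;0 0 -20 0 0 0 1;0 0 -13 0 0 0 1;0 0 -3 0 0 0 1;0 0 -2 0 0 0 1;0 0 0 0 0 0 1;0 0 0 0 0 0 1"

```text
time: 16.9
tcp_pos: [0.4982, -0.0701, 0.0916]
tool_rot: [-179.7, -0.3, 92.7]
wrist_force: [-1.7, 6.2, 8.9]
finger_gap: 0.0006
finger_force: 4.3
```

Request:
arm_command:
  deltas: "-2 -0.1 0 0 0 0 1;-2 -0.1 0 0 0 0 1;-2 -0.1 0 0 0 0 1;-2 -0.1 0 0 0 0 1;-2 -0.1 0 0 0 0 1;-2 -0.1 0 0 0 0 1;-2 -0.1 0 0 0 0 1;-1.5 -0.1 0 0 0 0 1;0 0 0 0 0 0 1"

```text
time: 17.65
tcp_pos: [0.4865, -0.0735, 0.0923]
tool_rot: [179.8, 0.1, 92.7]
wrist_force: [2.5, 0.4, 5.5]
finger_gap: 0.0003
finger_force: 2.4
```

Request:
arm_command:
  deltas: "0 0 5 0 0 0 1;4 -15 20 0 0 0 1;4 -30 23 0 0 0 1;0 -15 0 0 0 0 1;0 0 0 0 0 0 1;0 0 0 0 0 0 1"

```text
time: 18.15
tcp_pos: [0.4919, -0.1336, 0.1393]
tool_rot: [-179.9, -0.1, 92.7]
wrist_force: [-0.1, 0.6, -0.5]
finger_gap: 0.0004
finger_force: 0.0
```

```bash
python3 - <<'E'
from h import *
o,w=shot('k.png')
for y in(.048,0,-.048):
  lines(w,o,y,.09)
E
```

```text
18.15 [ 0.4919 -0.1336  0.1393] [-1.799e+02 -7.000e-02  9.266e+01] [-0.15  0.57 -0.53]
y 0.048 width mm 23.900000000000002 x mm [] prom [] th []
y 0 width mm 19.200000000000003 x mm [ 11.1 -13. ] prom [41. 15.] th [ 0.48 -0.57]
y -0.048 width mm 19.0 x mm [16.  -6.7] prom [31. 41.] th [ 0.73 -0.28]
```

View pics/k.png

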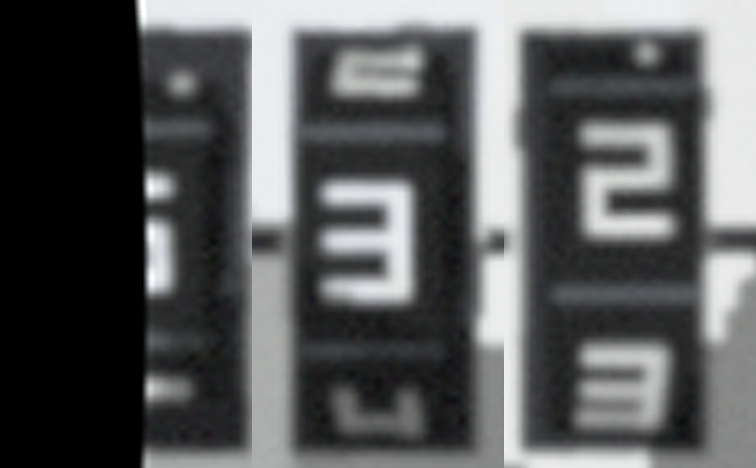

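Right shows 2 but about 0.25 rad past the mark: the peaks are at 0.73 and -0.28, and the middle wheel's bias is -0.04. I need about 6 mm more to -x, starting after a proper settle.

Request:
arm_command:
  deltas: "2 30 0 0 0 0 1;2 30.5 -10 0 0 0 1;0 0 -20 0 0 0 1;0 0 -10 0 0 0 1;0 0 0 0 0 0 1;0 0 0 0 0 0 1;0 0 0 0 0 0 1"

```text
time: 18.78
tcp_pos: [0.497, -0.0736, 0.0995]
tool_rot: [-180.0, 0.0, 92.7]
wrist_force: [0.4, 0.2, -1.5]
finger_gap: 0.0004
finger_force: 0.0
```

Request:
arm_command:
  deltas: "0 0 -4 0 0 0 1;0 0 -3.5 0 0 0 1;0 0 0 0 0 0 1;0 0 0 0 0 0 1"

```text
time: 19.12
tcp_pos: [0.4977, -0.074, 0.0926]
tool_rot: [179.9, 0.1, 92.7]
wrist_force: [0.4, 0.0, 5.6]
finger_gap: 0.0005
finger_force: 2.6
```

Request:
arm_command:
  deltas: "0 0 -0.3 0 0 0 1;-2 -0.1 0 0 0 0 1;-2 -0.1 0 0 0 0 1;-1.8 -0.1 0 0 0 0 1;-1 0 0 0 0 0 1;0 0 0 0 0 0 1;0 0 0 0 0 0 1"

```text
time: 19.7
tcp_pos: [0.4919, -0.0747, 0.0924]
tool_rot: [179.8, 0.1, 92.7]
wrist_force: [2.7, -1.7, 5.5]
finger_gap: 0.0004
finger_force: 2.9
```

Request:
arm_command:
  deltas: "0 0 5 0 0 0 1;0 -15 20 0 0 0 1;0 -30 22 0 0 0 1;0 -15 0 0 0 0 1;0 0 0 0 0 0 1;0 0 0 0 0 0 1"

```text
time: 20.2
tcp_pos: [0.4883, -0.1333, 0.1381]
tool_rot: [-179.8, -0.1, 92.6]
wrist_force: [0.3, -0.0, 0.1]
finger_gap: 0.0002
finger_force: 0.0
```

```bash
python3 - <<'E'
from h import *
o,w=shot('l.png')
for y in(0,-.048):
  lines(w,o,y,.09)
E
```

```text
20.2 [ 0.4883 -0.1333  0.1381] [-1.7981e+02 -1.2000e-01  9.2640e+01] [ 0.33 -0.04  0.13]
y 0 width mm 19.1 x mm [ 11.  -12.7] prom [43. 20.] th [ 0.48 -0.56]
y -0.048 width mm 18.900000000000002 x mm [14.8 -8.5] prom [29. 39.] th [ 0.66 -0.36]
```

Still about +0.18 rad: the short stroke lost more to give. Repeating with firmer press (about 8 N).

Request:
arm_command:
  deltas: "4 30 0 0 0 0 1;4 30.5 -10 0 0 0 1;0 0 -20 0 0 0 1;0 0 -10 0 0 0 1;0 0 0 0 0 0 1;0 0 0 0 0 0 1;0 0 0 0 0 0 1"

```text
time: 20.83
tcp_pos: [0.4981, -0.0734, 0.0986]
tool_rot: [-180.0, -0.0, 92.7]
wrist_force: [0.8, -0.2, 0.6]
finger_gap: 0.0007
finger_force: 0.0
```

Request:
arm_command:
  deltas: "0 0 -4 0 0 0 1;0 0 -3.8 0 0 0 1;0 0 0 0 0 0 1;0 0 0 0 0 0 1"

```text
time: 21.17
tcp_pos: [0.499, -0.0739, 0.0918]
tool_rot: [179.9, 0.1, 92.7]
wrist_force: [-1.0, 0.6, 8.6]
finger_gap: 0.0007
finger_force: 3.9
```

Request:
arm_command:
  deltas: "-2 -0.1 0 0 0 0 1;-2 -0.1 0 0 0 0 1;-2 -0.1 0 0 0 0 1;-1 0 0 0 0 0 1;0 0 0 0 0 0 1;0 0 0 0 0 0 1"

```text
time: 21.67
tcp_pos: [0.4941, -0.0742, 0.0923]
tool_rot: [179.6, 0.1, 92.7]
wrist_force: [2.9, 2.0, 6.1]
finger_gap: 0.0002
finger_force: 3.1
```

Request:
arm_command:
  deltas: "0 0 5 0 0 0 1;0 -15 20 0 0 0 1;0 -30 22 0 0 0 1;0 -15 0 0 0 0 1;0 0 0 0 0 0 1;0 0 0 0 0 0 1"

```text
time: 22.17
tcp_pos: [0.4905, -0.1339, 0.1379]
tool_rot: [-180.0, -0.0, 92.6]
wrist_force: [0.2, 1.0, -0.7]
finger_gap: 0.0005
finger_force: 0.0
```

```bash
python3 - <<'E'
from h import *
o,w=shot('m.png')
for y in(0,-.048):
  lines(w,o,y,.09)
E
```

```text
22.1667 [ 0.4905 -0.1339  0.1379] [-1.7997e+02 -3.0000e-02  9.2620e+01] [ 0.21  1.04 -0.7 ]
y 0 width mm 19.1 x mm [ 11.1 -12.6] prom [41. 21.] th [ 0.48 -0.55]
y -0.048 width mm 18.900000000000002 x mm [ 11.5 -12.8] prom [32. 30.] th [ 0.5  -0.56]
```

The right wheel's separators now match the middle's, so it stands on 2. On to the button at about (0.496, -0.141).

Request:
arm_command:
  deltas: "3 -4 -10 0 0 0 1;2 -4 -10 0 0 0 1;0 0 -10 0 0 0 1;0 0 0 0 0 0 1;0 0 0 0 0 0 1"

```text
time: 22.63
tcp_pos: [0.4951, -0.1405, 0.1062]
tool_rot: [-179.8, -0.1, 92.8]
wrist_force: [0.1, 0.1, 0.3]
finger_gap: 0.0004
finger_force: 0.0
```

```bash
python3 - <<'E'
from h import *
o=robot.observe();print(o['tcp_pos'],o['wrist_force'])
w=robot.camera('wrist')
lines(w,o,.048,.087)
cs={n:robot.camera(n) for n in('top','side')}
for n,c in cs.items():
  for m in robot.masks_of(c,'start')[:2]:
    print(n,round(m['conf'],2),np.round(m['rect'],1),[np.round(proj(c,(.496,-.141,z)),1) for z in(.085,.095,.105)])
E
```

```text
[ 0.4950757  -0.14046286  0.10615242] [0.10066827 0.09172137 0.30362756]
y 0.048 width mm 23.900000000000002 x mm [] prom [] th []
side 0.53 [193.3 250.1  10.3  14.2] [array([194. , 250.8]), array([193.6, 247.7]), array([193.3, 244.5])]
```

Request:
arm_command:
  deltas: "0 0 -4 0 0 0 1;0 0 -4 0 0 0 1;0 0 0 0 0 0 1;0 0 0 0 0 0 1"

```text
time: 23.22
tcp_pos: [0.496, -0.1413, 0.0996]
tool_rot: [-180.0, -0.0, 92.7]
wrist_force: [-0.4, 0.6, 0.4]
finger_gap: 0.0007
finger_force: 0.0
```

Request:
arm_command:
  deltas: "0 0 -2 0 0 0 1;0 0 -1 0 0 0 1;0 0 0 0 0 0 1;0 0 0 0 0 0 1"

```text
time: 23.55
tcp_pos: [0.4961, -0.1413, 0.0969]
tool_rot: [180.0, 0.0, 92.8]
wrist_force: [-1.4, 0.3, 3.0]
finger_gap: 0.0004
finger_force: 1.2
```

Request:
arm_command:
  deltas: "0 0 -2 0 0 0 1;0 0 -1 0 0 0 1;0 0 0 0 0 0 1;0 0 0 0 0 0 1"

```text
time: 23.88
tcp_pos: [0.4961, -0.1413, 0.0938]
tool_rot: [-180.0, -0.0, 92.8]
wrist_force: [-0.3, -0.3, 3.8]
finger_gap: 0.0003
finger_force: 1.9
```

Request:
arm_command:
  deltas: "0 0 -2 0 0 0 1;0 0 -1 0 0 0 1;0 0 0 0 0 0 1;0 0 0 0 0 0 1"

```text
time: 24.22
tcp_pos: [0.4962, -0.1414, 0.0914]
tool_rot: [180.0, 0.0, 92.8]
wrist_force: [-1.9, 0.4, 9.2]
finger_gap: 0.0003
finger_force: 4.5
```

Request:
arm_command:
  deltas: "0 0 -0.7 0 0 0 1;0 0 0 0 0 0 1;0 0 0 0 0 0 1"

```text
time: 24.47
tcp_pos: [0.4961, -0.1414, 0.0912]
tool_rot: [180.0, 0.0, 92.8]
wrist_force: [-3.1, 1.3, 13.5]
finger_gap: 0.0008
finger_force: 6.9
```

Force rose to 13.5 N with the tip no longer sinking, so the button is bottomed. I'll let go, rise and check everything.

Request:
arm_command:
  deltas: "0 0 5 0 0 0 1;0 0 10 0 0 0 1;0 0 20 0 0 0 1;0 10 14 0 0 0 1;0 25 0 0 0 0 1;0 25 0 0 0 0 1;0 0 0 0 0 0 1;0 0 0 0 0 0 1;0 0 0 0 0 0 1"

```text
time: 25.22
tcp_pos: [0.4964, -0.0816, 0.139]
tool_rot: [180.0, 0.0, 92.8]
wrist_force: [0.4, -0.8, 0.5]
finger_gap: 0.0006
finger_force: 0.0
```

```bash
python3 - <<'E'
from h import *
o,w=shot('n.png')
for y in(.048,0,-.048): lines(w,o,y,.088)
E
```

```text
25.2167 [ 0.4964 -0.0816  0.139 ] [1.7998e+02 3.0000e-02 9.2790e+01] [ 0.41 -0.84  0.53]
y 0.048 width mm 18.7 x mm [ 11.8 -11.6] prom [35. 18.] th [ 0.51 -0.5 ]
y 0 width mm 19.1 x mm [ 11.2  -3.2 -12.9] prom [33.  9. 37.] th [ 0.49 -0.13 -0.57]
y -0.048 width mm 19.200000000000003 x mm [ 16.2  11.6  -5.4 -13. ] prom [ 8. 17.  9. 15.] th [ 0.74  0.5  -0.23 -0.57]
```

All three wheels still stand square and the button was pressed to its stop and released, so I'm handing in.

```bash
python3 -c "
from cell import robot
print(robot.job_done())"
```

```text
the job is handed in; nothing more can be done
None
```

I handed the job in at about 25 s: the wheels measured 5-3-2 in the last picture, and I pressed the start button to its stop (13.5 N) and let go; the pot, bottle and trowel weren't re-checked at the end, and no verdict was returned.

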